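# Sound the coupler bolts and hold the loose flap open

## Task

Lock the rack's tube by throwing the clamp lever into its marked middle notch and let go of it, then, starting with the coupler nearest the lever and working along the tube, tap the upright bolt of each of the three couplers in turn, pushing its end away from the robot, to find the one that is loose. Knock the loose bolt out of its fork, lift that coupler's hinged flap more than 45 degrees open and finish while still holding it raised for inspection, with the lever still in its notch; leave the other things on the rack and bench where they lie.

Things in the scene. Friction and masses are not known exactly. Their poses are not given: they have to be found in the camera images.
- rack: Galvanised inspection rack fixed to the bench (base plate 200 x 560 x 12 mm): a level scaffold tube, 48.3 mm diameter, axis 150 mm up, carries three equal swivel couplers at y = +90, -20, -130 mm. Origin: on the bench straight below the tube axis; y along the tube to the lever end, x square to the tube, away from the robot, z up. It stands turned by up to 0.16 rad.
- lever (a joint): Tube clamp lever, swings parallel to the tube. 0 = upright in the marked notch, the middle of three V-notches (diamond tab behind it); negative = leaning away from the couplers (open notch -0.55), positive = towards them (notch +0.55). Starts at -0.75 to -0.35. Its spring plunger takes 2 to 10 N at the knob to move, snaps into a notch from about 0.06 rad, else it stays put.
- lever_knob (a point): Centre of the lever's black ball knob, 28 mm diameter, 250 mm above the bench when upright. It swings on a 150 mm radius about a pivot at x = 66, y = 205, z = 100 mm in the rack's frame (axis along rack x). The steel below the knob is an 11 mm rod; the notched plate reaches 178 mm and its diamond tab 212 mm above the bench.
- bolt_end_1 (a point): Station 1, the one nearest the clamp lever: top end of the coupler's bolt as it stands at the start, upright, 202 mm above the bench (a fixed point of the rack, it does not follow the bolt). Bolt 13 mm thick, 20 mm free above a nut with a 31 mm flange. Hinged at its foot, 68 mm below, it can only swing away from the robot, square to the tube. The flap's crown on the robot's side of it is 181 mm up.
- bolt_end_2 (a point): Station 2, the middle one: top end of the coupler's bolt as it stands at the start, upright, 202 mm above the bench (a fixed point of the rack, it does not follow the bolt). Bolt 13 mm thick, 20 mm free above a nut with a 31 mm flange. Hinged at its foot, 68 mm below, it can only swing away from the robot, square to the tube. The flap's crown on the robot's side of it is 181 mm up.
- bolt_end_3 (a point): Station 3, the one farthest from the lever: top end of the coupler's bolt as it stands at the start, upright, 202 mm above the bench (a fixed point of the rack, it does not follow the bolt). Bolt 13 mm thick, 20 mm free above a nut with a 31 mm flange. Hinged at its foot, 68 mm below, it can only swing away from the robot, square to the tube. The flap's crown on the robot's side of it is 181 mm up.
- flap_1 (a joint): Flap of the coupler at station 1 (the one nearest the clamp lever): 0 = shut over the tube, grows as its forked end is raised, stop at 1.1 rad. 0.25 to 0.4 kg, turns freely, falls shut when let go. Hinge axis parallel to the tube, at x = -38, z = 150 mm of the rack. The nut holds it shut until the bolt has swung out of the fork, past about 0.75 rad.
- flap_lug_1 (a point): Middle of the forked end of flap 1, on the side away from the robot; moves with the flap. The fork is 46 mm wide along the tube with flat sides, 26 mm long, 8 mm thick, with a 15 mm open slot for the bolt. Shut, it lies 76 mm in x and 8 mm in z from the hinge axis (158 mm above the bench). 64 mm are free on both sides of each coupler.
- flap_2 (a joint): Flap of the coupler at station 2 (the middle one): 0 = shut over the tube, grows as its forked end is raised, stop at 1.1 rad. 0.25 to 0.4 kg, turns freely, falls shut when let go. Hinge axis parallel to the tube, at x = -38, z = 150 mm of the rack. The nut holds it shut until the bolt has swung out of the fork, past about 0.75 rad.
- flap_lug_2 (a point): Middle of the forked end of flap 2, on the side away from the robot; moves with the flap. The fork is 46 mm wide along the tube with flat sides, 26 mm long, 8 mm thick, with a 15 mm open slot for the bolt. Shut, it lies 76 mm in x and 8 mm in z from the hinge axis (158 mm above the bench). 64 mm are free on both sides of each coupler.
- flap_3 (a joint): Flap of the coupler at station 3 (the one farthest from the lever): 0 = shut over the tube, grows as its forked end is raised, stop at 1.1 rad. 0.25 to 0.4 kg, turns freely, falls shut when let go. Hinge axis parallel to the tube, at x = -38, z = 150 mm of the rack. The nut holds it shut until the bolt has swung out of the fork, past about 0.75 rad.
- flap_lug_3 (a point): Middle of the forked end of flap 3, on the side away from the robot; moves with the flap. The fork is 46 mm wide along the tube with flat sides, 26 mm long, 8 mm thick, with a 15 mm open slot for the bolt. Shut, it lies 76 mm in x and 8 mm in z from the hinge axis (158 mm above the bench). 64 mm are free on both sides of each coupler.
- bolt_a (a joint): Swing of one of the three bolts; a, b, c stand at the stations in a changing, unknown order and look alike. 0 = upright in the fork, positive = swung out away from the robot. A tight bolt gives less than 0.02 rad. The loose one yields to under 1 N at its end, stays where left up to about 0.4 rad, beyond that drops by itself to its stop at 1.35, clear of the fork.
- bolt_b (a joint): Swing of one of the three bolts; a, b, c stand at the stations in a changing, unknown order and look alike. 0 = upright in the fork, positive = swung out away from the robot. A tight bolt gives less than 0.02 rad. The loose one yields to under 1 N at its end, stays where left up to about 0.4 rad, beyond that drops by itself to its stop at 1.35, clear of the fork.
- bolt_c (a joint): Swing of one of the three bolts; a, b, c stand at the stations in a changing, unknown order and look alike. 0 = upright in the fork, positive = swung out away from the robot. A tight bolt gives less than 0.02 rad. The loose one yields to under 1 N at its end, stays where left up to about 0.4 rad, beyond that drops by itself to its stop at 1.35, clear of the fork.
- marker_block_mid (a point): Bystander: middle of a red steel marker block, 40 x 70 x 30 mm, lying on the rack's base plate.
- bolt_gauge_mid (a point): Bystander: middle of a polished flat steel bolt gauge, 32 x 112 x 6 mm, lying on the rack's base plate.
- tube_cap_mid (a point): Bystander: middle of a blue plastic tube cap, 54 mm diameter, 26 mm high, on the rack's base plate.
- spanner: Bystander: steel spanner about 240 mm long, lying on the bench.
- scrub_brush: Bystander: hand brush about 220 mm long, lying on the bench.
- spare_nut_mid (a point): Bystander: middle of a spare flanged nut, 31 mm diameter, 20 mm high, on the bench.
- spare_bolt_mid (a point): Bystander: middle of a spare T-bolt, 70 mm long, lying on the bench.

How it is judged:
On the way, in this order (a step that is already met when the one before it is completed fails the run):
1. the clamp lever stands in the marked middle notch, let go (value of joint lever between -0.08 and 0.08 rad and contact force between the fingers and lever below 0.05 N), for 0.3 s.
2. the bolt nearest the lever is tapped (((horizontal distance between bolt_a and bolt_end_1 below 0.03 m and contact force between the fingers and bolt_a above 0.25 N) or (horizontal distance between bolt_b and bolt_end_1 below 0.03 m and contact force between the fingers and bolt_b above 0.25 N) or (horizontal distance between bolt_c and bolt_end_1 below 0.03 m and contact force between the fingers and bolt_c above 0.25 N))).
3. the middle bolt is tapped (((horizontal distance between bolt_a and bolt_end_2 below 0.03 m and contact force between the fingers and bolt_a above 0.25 N) or (horizontal distance between bolt_b and bolt_end_2 below 0.03 m and contact force between the fingers and bolt_b above 0.25 N) or (horizontal distance between bolt_c and bolt_end_2 below 0.03 m and contact force between the fingers and bolt_c above 0.25 N))).
4. the bolt farthest from the lever is tapped (((horizontal distance between bolt_a and bolt_end_3 below 0.03 m and contact force between the fingers and bolt_a above 0.25 N) or (horizontal distance between bolt_b and bolt_end_3 below 0.03 m and contact force between the fingers and bolt_b above 0.25 N) or (horizontal distance between bolt_c and bolt_end_3 below 0.03 m and contact force between the fingers and bolt_c above 0.25 N))).
At the end, for the whole second after the job is handed in: The flap of the loose coupler is held at rest by the fingers, raised more than 45 degrees (0.785 rad; its stop is at 1.1), the fingers bearing on it with more than 0.3 N, and the clamp lever is within 0.08 rad of its marked middle notch (value of joint lever between -0.08 and 0.08 rad and ((value of joint flap_1 between 0.785 and 1.2 rad and velocity of joint flap_1 between -0.15 and 0.15 rad/s and contact force between the fingers and flap_1 above 0.3 N) or (value of joint flap_2 between 0.785 and 1.2 rad and velocity of joint flap_2 between -0.15 and 0.15 rad/s and contact force between the fingers and flap_2 above 0.3 N) or (value of joint flap_3 between 0.785 and 1.2 rad and velocity of joint flap_3 between -0.15 and 0.15 rad/s and contact force between the fingers and flap_3 above 0.3 N))); the arm keeps its last pose, push and grip.
It fails at once if a bystander is pushed more than 30 mm from its place (distance of any of marker_block_mid, bolt_gauge_mid, tube_cap_mid, spanner, scrub_brush, spare_nut_mid, spare_bolt_mid from where it was at the start of the episode above 0.03 m).
It also fails if it takes over 61 s, if anything falls off the work surface, if the arm or the gripper's body presses on something with over 40 N, if the wrist force passes 120 N, or if a joint passes its speed limit or range.

## Robot

A 6-joint arm with a two-finger parallel gripper is mounted at the origin on the work surface. World frame = base frame: x ahead of the robot, y to its left, z up, the work surface at z = 0. Lengths are in m, angles in rad, forces in N, time in s.
With the tool pointing down it reaches from about 0.375 to 0.9 m from the base axis. Payload 3.1 kg.
Tool frame: the origin (TCP) lies midway between the tips of the shut fingers; the grasp point (between the pads) lies 19 mm behind it (grip_depth is the distance from the TCP to the grasp point, in m); y points along the fingers, z is the direction in which the jaws open and shut, and the axes are right-handed (so a half turn about y gives the same grasp; the last joint's range is limited). The gripper opens to 85 mm and grips with 20 to 120 N. Pads are 22 mm wide; open, the fingers measure 114 mm over their backs; the gripper's body (76 mm by 85 mm) begins 54 mm behind the grasp point. The pads swing forward as they close: fully open they stand 13 mm farther back than shut.
Start: joints at [1.157, 0.527, 1.433, -0, 1.181, -0.178], TCP at [0.145, 0.608, 0.231] pointing down, gripper open.
Joint ranges: [-3.08, 3.08], [-0.75, 2.2], [0.22, 2.44], [-1.43, 4.57], [0, 2.65], [-2.85, 2.85]. Speed limits (rad/s): [2.79, 2.79, 3.14, 3.14, 3.14, 3.14].

## Interface

Orientations are given as a unit quaternion [x, y, z, w].
In Python, from station import sense, snapshot, camera_model, sign_off, grip_depth gives the robot as it stands.
- The arm moves only by the tool play_rows, never from a script. Its argument "deltas" is a list of rows, each a list of 6 numbers: the shift along the tool's x, y, z in m, then the turn, a rotation vector about the tool's x, y, z in rad. A call has 1 to 12 rows; each row is the pose to reach, as a shift and turn from the pose commanded when the call began, along the tool's axes at that moment; what a row does not reach only later rows make up. A row lasts 1/10 s, in which the tool goes at most 50 mm and 8.59 degrees, less where a joint would pass 70% of its speed; a pose out of reach is approached as far as the arm can. A call with a gripper value outside its range is refused whole. "gripper" is the finger opening in m, from 0 to 0.0854, set as the call begins (left out, the last holds). The fingers move at their own pace and stop on an object; "force" is the grip in N (left out, the last holds). Time passes only in rows, so rows that repeat a pose let the fingers close. It gives the time, the measured TCP pose, the force and the opening at its end, in the units of the state.
- sense(): the state, without advancing time (a new reading comes with each control period).
- snapshot(name): name is "scene" or "top" or "wrist"; returns the picture (400x640x3 uint8, red, green, blue); there is no depth.
- camera_model(name): a dict with "fx", "fy", "cx", "cy" (pixels), "camera_from_world" (4x4, takes a point from world to camera coordinates). Camera axes: x right, y up, looking along -z (the intrinsics and any distortion apply to the point x, -y, -z); pixel columns grow to the right and rows downward; lengths in m; the calibration is good to about 2 mm. A picture is of the moment at which its call begins: read the wrist's pose just before it. camera_model takes no time and is no camera call; for the wrist camera it gives the pose at the moment of the call.
- sign_off(): hands the job in, once; it reports no verdict.
The state is a dict: "t": time; "q": joint angles; "qd": joint speeds; "tau": joint torques, N m; "tcp_pos": TCP position; "tool_rot": TCP orientation; "force": force on the tool from outside, world axes, zero at the start; "ft_torque": the same for the moment, N m; "finger_gap": opening from 0.0 (shut) to 1.0 (fully open).
Only numpy, scipy, OpenCV 4.12 (cv2) and the standard library are available. Lean on these libraries where they do the work, as an engineer would, in place of code of your own. Each camera call takes 0.05 s, during which the arm holds its last target.

## Working session

There is one attempt and no reset: what is moved stays moved. The work goes in short steps, Python scripts to look and compute and a tool call to move; the robot and the scene stay as the last step left them, time stands still between calls to the robot, and variables do not carry over. Pictures are saved under pics/ and viewed, and the job is handed in when it is done.

Besides the shell and the picture viewer there is one more tool, called as name(argument=value, ...), one argument or row to a line, values as JSON. play_rows: Moves the arm, as the interface text tells. Its arguments: {"type":"object","properties":{"deltas":{"type":"array"},"gripper":{"type":"number"},"force":{"type":"number"}},"required":["deltas"]}

```bash
mkdir -p pics; ls; python3 - <<'E'
from station import *
import cv2
print(sense()); print(grip_depth if not callable(grip_depth) else grip_depth())
for n in ["scene","top"]:
    im=snapshot(n); cv2.imwrite(f"pics/{n}0.png",im[:,:,::-1]); m=camera_model(n); print(n,m)
E
```

```text
pics
{'t': 0.0, 'q': array([ 1.15750377e+00,  5.28471241e-01,  1.43391078e+00,  1.98434500e-05,
        1.18138634e+00, -1.78516612e-01]), 'qd': array([-0.00061634,  0.00058692, -0.00302578,  0.00046467,  0.00109702,
       -0.00023181]), 'tau': array([-2.10944498e-03, -4.42353380e+01, -1.78027958e+01, -4.32078896e-04,
        8.69484240e-03,  7.65622339e-07]), 'tcp_pos': array([0.14507451, 0.60719344, 0.2303278 ]), 'tool_rot': array([ 0.70297361, -0.08304845,  0.08258741, -0.7015058 ]), 'force': array([-0.4116678 , -0.08278475, -0.07747674]), 'ft_torque': array([-0.02356885, -0.00512364, -0.00472702]), 'finger_gap': 1.002514054983303}
0.0187
scene {'fx': 449.40973652912714, 'fy': 449.40973652912714, 'cx': 314.57696753698525, 'cy': 197.55400793496716, 'camera_from_world': array([[ 0.22375608,  0.97441061,  0.02138184, -0.14930687],
       [-0.62380301,  0.12632023,  0.77130604,  0.18462051],
       [ 0.74886783, -0.18592247,  0.63610519, -1.74379857],
       [ 0.        ,  0.        ,  0.        ,  1.        ]])}
top {'fx': 423.69271074339673, 'fy': 423.69271074339673, 'cx': 323.9483405463755, 'cy': 202.19239200966027, 'camera_from_world': array([[ 2.05648533e-02, -9.99787876e-01, -1.13612743e-03,
         1.67320083e-03],
       [ 9.93009181e-01,  2.02932844e-02,  1.16279612e-01,
        -5.24129399e-01],
       [-1.16231890e-01, -3.51945814e-03,  9.93215868e-01,
        -1.26306110e+00],
       [ 0.00000000e+00,  0.00000000e+00,  0.00000000e+00,
         1.00000000e+00]])}
```

View pics/scene0.png

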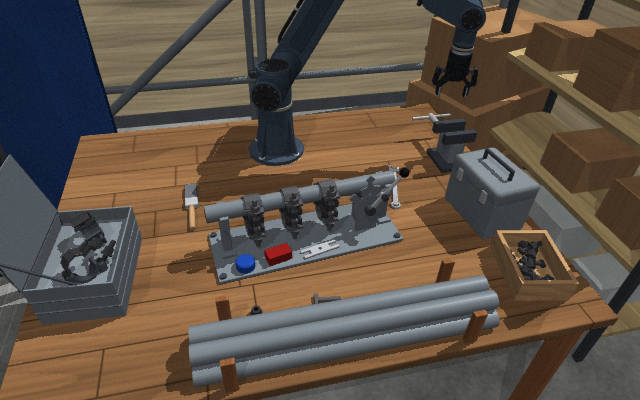

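View pics/top0.png

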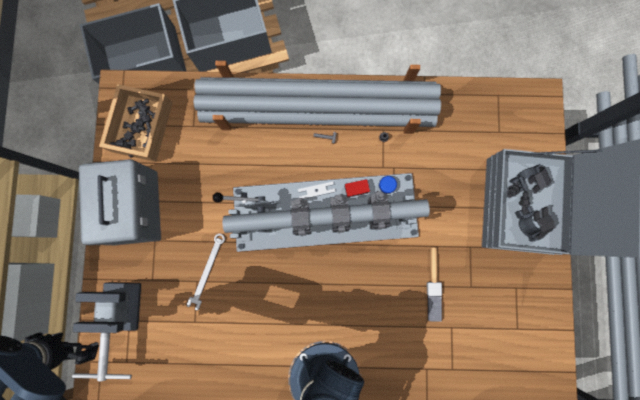

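The top view shows the rack from about (233,185) to (420,250), with the lever knob at about (218,197). I'll zoom in to measure the corners and bolts.

```bash
python3 - <<'E'
import cv2
a=cv2.imread("pics/top0.png")[165:265,205:445]; cv2.imwrite("pics/topz.png",cv2.resize(a,None,fx=3.3,fy=3.3,interpolation=cv2.INTER_CUBIC))
a=cv2.imread("pics/scene0.png")[160:285,200:420]; cv2.imwrite("pics/scz.png",cv2.resize(a,None,fx=3.6,fy=3.6,interpolation=cv2.INTER_CUBIC))
E
```

```text
(no output)
```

View pics/topz.png

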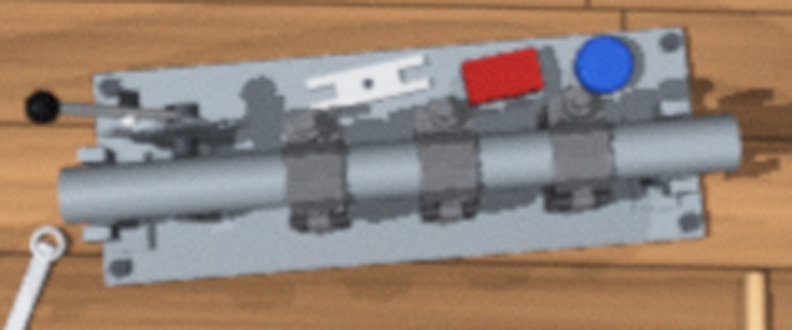

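View pics/scz.png

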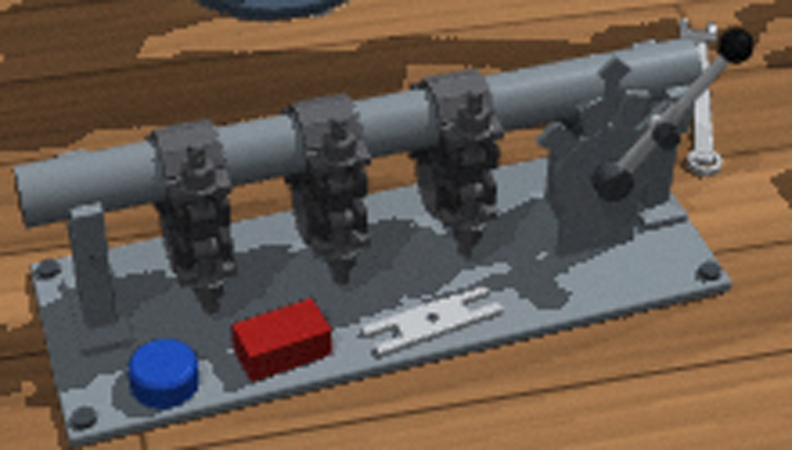

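```bash
cat > h.py <<'E'
import numpy as np, cv2
from scipy.optimize import least_squares
from scipy.spatial.transform import Rotation as R
from station import *
def proj(m,P):
    P=np.atleast_2d(P); T=m["camera_from_world"]; c=P@T[:3,:3].T+T[:3,3]
    return np.c_[m["fx"]*c[:,0]/-c[:,2]+m["cx"], m["fy"]*-c[:,1]/-c[:,2]+m["cy"]]
def rack2w(p,P):
    P=np.atleast_2d(P); c,s=np.cos(p[2]),np.sin(p[2])
    return np.c_[p[0]+c*P[:,0]-s*P[:,1], p[1]+s*P[:,0]+c*P[:,1], P[:,2]]
E
cat > fit.py <<'E'
from h import *
mt,ms=camera_model("top"),camera_model("scene")
top=np.array([[93,75],[683,28],[706,236],[106,285]])/3.3+[205,165]
sc=np.array([[195,150],[337,125],[476,100]])/3.6+[200,160]
scc=np.array([[68,444],[732,288]])/3.6+[200,160]
kt=np.array([41,107])/3.3+[205,165]; ks=np.array([736,45])/3.6+[200,160]
def f(v):
    p=v[:3]; ox,oy=v[3:5]; th=v[5]
    C=np.array([[.1,.28,.012],[.1,-.28,.012],[-.1,-.28,.012],[-.1,.28,.012]])+[ox,oy,0]
    B=np.array([[.038,y,.202] for y in(-.13,-.02,.09)])
    K=np.array([.066,.205-.15*np.sin(th),.1+.15*np.cos(th)])
    return np.concatenate([(proj(mt,rack2w(p,C))-top).ravel(),(proj(ms,rack2w(p,B))-sc).ravel(),
     (proj(ms,rack2w(p,C[:2][::-1]))-scc[::-1]).ravel()*1, (proj(mt,rack2w(p,K))-kt).ravel(),(proj(ms,rack2w(p,K))-ks).ravel()])
r=least_squares(f,[.5,0,.1,0,0,-.5])
print(r.x.round(4)); print(r.fun.reshape(-1,2).round(1))
p=r.x[:3]
for n,P in dict(b1=[.038,.09,.202],b2=[.038,-.02,.202],b3=[.038,-.13,.202],K=[.066,.205-.15*np.sin(r.x[5]),.1+.15*np.cos(r.x[5])],K0=[.066,.205,.25]).items(): print(n,rack2w(p,P).round(4))
np.save("p.npy",p)
s=sense(); print(R.from_quat(s["tool_rot"]).as_matrix().round(3))
E
python3 fit.py
```

```text
[ 0.5211 -0.0222  0.3649 -0.035   0.0656 -0.7607]
[[ -10.7   34.2]
 [ -19.5  -11.8]
 [  -3.4  -14.8]
 [   5.9   32.6]
 [   6.4   16.5]
 [   3.8    8.4]
 [  -1.     1.5]
 [-161.8   47.7]
 [ 178.9  -69.9]
 [   0.5   14.2]
 [  -6.6   -4.9]]
b1 [[0.5245 0.0754 0.202 ]]
b2 [[ 0.5637 -0.0273  0.202 ]]
b3 [[ 0.603  -0.1301  0.202 ]]
K [[0.4727 0.2894 0.2087]]
K0 [[0.5096 0.1928 0.25  ]]
[[ 0.973 -0.001  0.233]
 [-0.233 -0.002  0.973]
 [-0.    -1.    -0.002]]
```

```bash
sed -i 's/-scc\[::-1\]/-scc/' fit.py; python3 fit.py
```

```text
[ 0.481  -0.0128  0.1076  0.0191  0.019  -0.6736]
[[-0.5 -0.5]
 [-0.3 -1.7]
 [-0.  -0.8]
 [-0.4  0.3]
 [-0.1 -0.6]
 [ 0.2 -1.5]
 [-0.5 -2.1]
 [-0.8 -0.8]
 [-0.8 -2.2]
 [-0.2 -2.1]
 [-0.3  1.1]]
b1 [[0.5091 0.0807 0.202 ]]
b2 [[ 0.5209 -0.0286  0.202 ]]
b3 [[ 0.5327 -0.138   0.202 ]]
K [[0.5145 0.2911 0.2172]]
K0 [[0.5246 0.1981 0.25  ]]
[[ 0.973 -0.001  0.233]
 [-0.233 -0.002  0.973]
 [-0.    -1.    -0.002]]
```

```bash
sed -i 's/-\.28,\.012\],\[-\.1,\.28/-.28,.012],[-.1,.28/' fit.py; cat > ov.py <<'E'
from h import *
import sys
def draw(name,p,th,img,x0,y0,x1,y1,sc,out,ox=.019,oy=.019):
    m=camera_model(name); a=cv2.resize(img[y0:y1,x0:x1],None,fx=sc,fy=sc,interpolation=cv2.INTER_CUBIC)
    def px(P): return ((proj(m,rack2w(p,P))-[x0-.5,y0-.5])*sc).astype(int)
    def ln(P,c,cl=False): cv2.polylines(a,[px(P).reshape(-1,1,2)],cl,c,1)
    for z,c in((.012,(0,255,255)),(0,(0,128,255))):
        ln([[.1+ox,.28+oy,z],[.1+ox,-.28+oy,z],[-.1+ox,-.28+oy,z],[-.1+ox,.28+oy,z]],c,True)
    for y in(.09,-.02,-.13):
        ln([[.038,y,.134],[.038,y,.202]],(0,255,0)); 
        t=np.linspace(0,6.28,24); ln(np.c_[.038+.0155*np.cos(t),y+.0155*np.sin(t),0*t+.182],(0,255,0),True)
        ln(np.c_[.038+.0065*np.cos(t),y+.0065*np.sin(t),0*t+.202],(0,255,0),True)
    ln([[0,-.28,.17415],[0,.3,.17415]],(255,0,255)); 
    ln([[0,-.28,.15],[0,.3,.15]],(255,0,0)); 
    ln([[.066,.205,.1],[.066,.205-.15*np.sin(th),.1+.15*np.cos(th)]],(0,0,255))
    ln([[.066,.205,.178],[.066,.205,.212]],(255,255,0))
    cv2.imwrite(out,a)
E
python3 - <<'E'
from ov import *
p=np.load("p.npy")
draw("top",p,-.6736,cv2.imread("pics/top0.png"),205,165,445,265,3.3,"pics/topo.png")
draw("scene",p,-.6736,cv2.imread("pics/scene0.png"),200,160,420,285,3.6,"pics/sco.png")
E
```

```text
(no output)
```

View pics/topo.png

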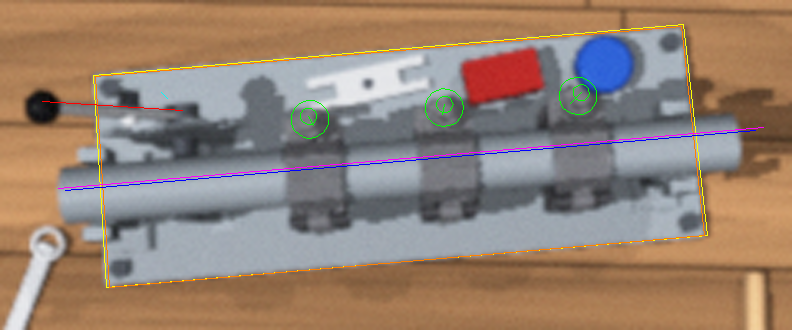

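View pics/sco.png

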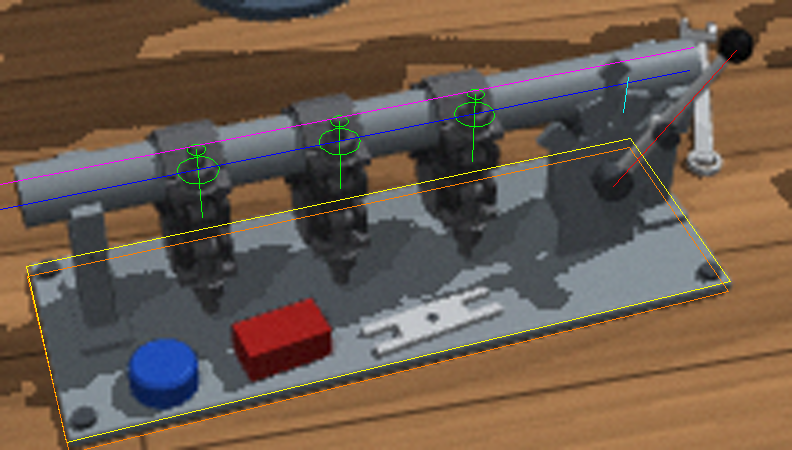

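```bash
cat >> h.py <<'E'
def goto(pos,Rt):
    s=sense(); R0=R.from_quat(s["tool_rot"]); d=R0.inv().apply(np.array(pos)-s["tcp_pos"])
    rv=(R0.inv()*Rt).as_rotvec(); print("pos",s["tcp_pos"].round(4),"F",s["force"].round(2),"t",round(s["t"],2),"delta",d.round(4),rv.round(4)); return d,rv
def rackR(yaw,tilt=0):
    # tool x=rack x, y=down, z=rack y; tilt swings the fingers forward(away from robot)
    b=R.from_matrix(np.array([[1,0,0],[0,0,1],[0,-1,0]],float))  # columns x=(1,0,0) y=(0,0,-1) z=(0,1,0)
    return R.from_euler("z",yaw)*R.from_euler("y",-tilt)*b
E
python3 -c "
from h import *
print(rackR(0).as_matrix())
goto([.46,.2,.42],rackR(.1))"
```

```text
[[ 1.  0.  0.]
 [ 0.  0.  1.]
 [ 0. -1.  0.]]
pos [0.1451 0.6073 0.2304] F [-0.62  0.34 -0.26] t 0.1 delta [ 0.4009 -0.1891 -0.3232] [ 0.0019 -0.3348 -0.0007]
```

play_rows(
  deltas=[
    [0,-0.05,0,0,0,0],
    [0,-0.1,0,0,0,0],
    [0,-0.15,0,0,0,0],
    [0.04,-0.19,-0.03,0,-0.05,0],
    [0.08,-0.19,-0.06,0,-0.1,0],
    [0.12,-0.19,-0.09,0,-0.15,0],
    [0.16,-0.19,-0.13,0,-0.2,0],
    [0.2,-0.19,-0.16,0,-0.25,0],
    [0.24,-0.19,-0.19,0,-0.3,0],
    [0.28,-0.19,-0.22,0,-0.335,0],
    [0.32,-0.19,-0.26,0,-0.335,0],
    [0.36,-0.19,-0.29,0,-0.335,0],
  ],
  gripper=0.0,
  force=30,
)

```text
t: 1.3
tcp_pos: [0.4135, 0.2593, 0.421]
tool_rot: [0.706, 0.035, -0.036, -0.706]
force: [1.6, -0.1, -1.2]
finger_gap: 0.002
```

play_rows(
  deltas=[
    [0.03,0,-0.03,0,0,0],
    [0.03,0,-0.03,0,0,0],
    [0.03,0,-0.03,0,0,0],
  ],
)

```text
t: 1.6
tcp_pos: [0.4463, 0.2336, 0.4206]
tool_rot: [-0.706, -0.034, 0.035, 0.706]
force: [1.2, -0.3, -0.0]
finger_gap: 0.001
```

```bash
python3 - <<'E'
from h import *
s=sense(); print(s["tcp_pos"],s["tool_rot"],s["force"],s["t"])
m=camera_model("wrist"); im=snapshot("wrist")[:,:,::-1]; cv2.imwrite("pics/w1.png",im); np.save("w1m.npy",m["camera_from_world"]); print(m)
t=snapshot("top")[:,:,::-1]; cv2.imwrite("pics/t1.png",t)
print(proj(m,rack2w(np.load("p.npy"),[[.038,.09,.202],[.038,-.02,.202],[.038,-.13,.202]])))
E
```

```text
[0.4462942  0.23360081 0.42061088] [-0.70622352 -0.03385857  0.03526099  0.70629923] [ 1.23018737 -0.25824426 -0.00575801] 1.6
{'fx': 316.0695592473456, 'fy': 316.0695592473456, 'cx': 316.55157102028136, 'cy': 202.76281158197324, 'camera_from_world': array([[-0.09845191,  0.99514125, -0.00105541, -0.18872524],
       [-0.94923083, -0.09422818, -0.30013644,  0.54113278],
       [-0.2987776 , -0.02854718,  0.9538957 , -0.42033405],
       [ 0.        ,  0.        ,  0.        ,  1.        ]])}
[[185.23310221 211.3310811 ]
 [ 94.47261694 212.0700691 ]
 [  3.90486909 212.80748779]]
```

View pics/w1.png

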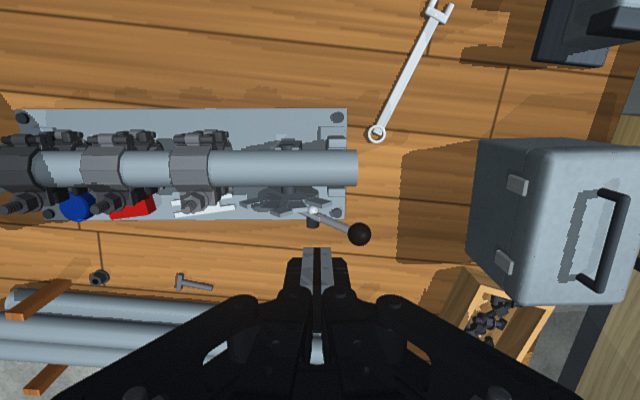

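```bash
python3 - <<'E'
from ov import *
a=cv2.imread("pics/w1.png"); cv2.imwrite("pics/w1z.png",cv2.resize(a[95:255,0:200],None,fx=3.6,fy=3.6,interpolation=cv2.INTER_CUBIC))
cv2.imwrite("pics/w1z2.png",cv2.resize(a[95:255,190:390],None,fx=3.6,fy=3.6,interpolation=cv2.INTER_CUBIC))
E
```

```text
(no output)
```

View pics/w1z.png

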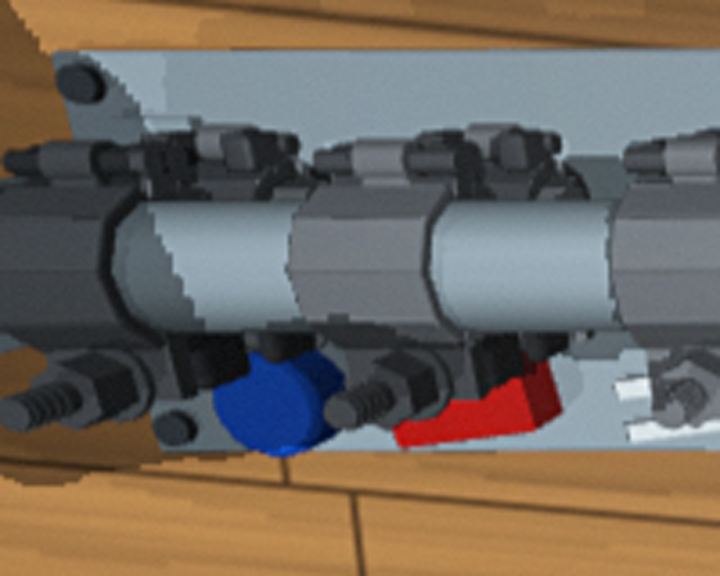

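View pics/w1z2.png

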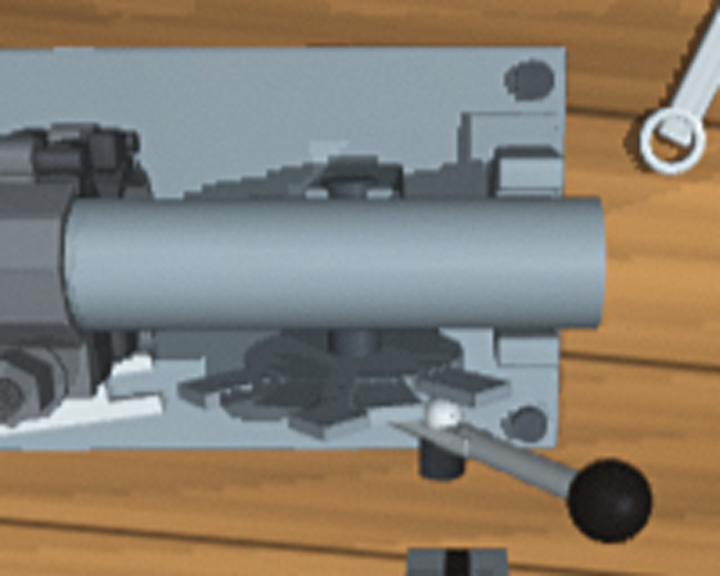

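```bash
python3 - <<'E'
from ov import *
a=cv2.imread("pics/w1.png"); cv2.imwrite("pics/w1z3.png",cv2.resize(a[165:235,150:250],None,fx=7,fy=7,interpolation=cv2.INTER_CUBIC))
a=cv2.imread("pics/t1.png")[165:265,205:445]; cv2.imwrite("pics/t1z.png",cv2.resize(a,None,fx=3.3,fy=3.3,interpolation=cv2.INTER_CUBIC))
E
```

```text
(no output)
```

View pics/w1z3.png

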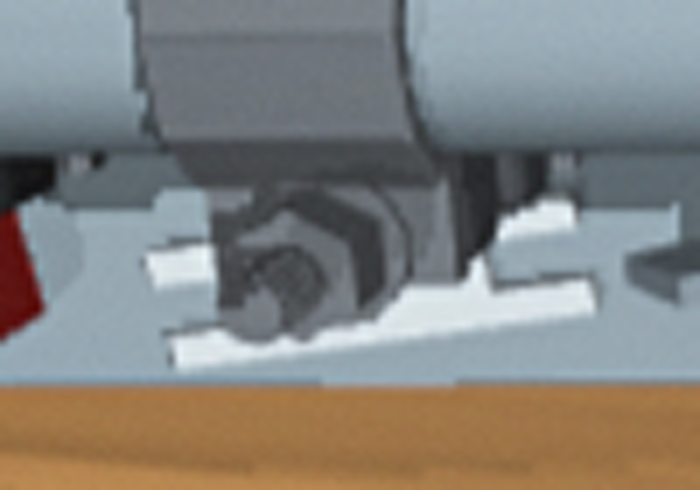

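```bash
cat > fit2.py <<'E'
from h import *
mt,ms=camera_model("top"),camera_model("scene"); mw=camera_model("wrist"); mw["camera_from_world"]=np.load("w1m.npy")
top=np.array([[93,75],[683,28],[706,236],[106,285]])/3.3+[205,165]-.5
sc=np.array([[195,150],[337,123],[476,98]])/3.6+[200,160]-.5
scc=np.array([[68,438],[732,282]])/3.6+[200,160]-.5
kt=np.array([41,107])/3.3+[205,165]-.5; ks=np.array([736,45])/3.6+[200,160]-.5
wb=np.array([[3.9,209.4],[95.3,208.3],[187.4,208.6]])-.3; wc=np.array([[346.9,108],[344.2,219.2],[14.4,109.4]])-.3; wk=np.array([359.4,233.9])-.3
def f(v):
    p=v[:3]; ox,oy=v[3:5]; th=v[5]
    C=np.array([[.1,.28,.012],[.1,-.28,.012],[-.1,-.28,.012],[-.1,.28,.012]])+[ox,oy,0]
    B=np.array([[.038,y,.202] for y in(-.13,-.02,.09)])
    K=np.array([.066,.205-.15*np.sin(th),.1+.15*np.cos(th)])
    w=lambda m,P,o:(proj(m,rack2w(p,P))-o).ravel()
    return np.concatenate([w(mt,C,top),w(ms,B,sc),w(ms,C[:2][::-1],scc),w(mt,K,kt),w(ms,K,ks),w(mw,B,wb),w(mw,C[[3,0,2]],wc),w(mw,K,wk)])
r=least_squares(f,[.48,0,.1,0,0,-.5],loss="soft_l1")
print(r.x.round(4)); print(f(r.x).reshape(-1,2).round(1).tolist())
p=r.x[:3]
for n,P in dict(b1=[.038,.09,.202],b2=[.038,-.02,.202],b3=[.038,-.13,.202],K=[.066,.205-.15*np.sin(r.x[5]),.1+.15*np.cos(r.x[5])],K0=[.066,.205,.25]).items(): print(n,rack2w(p,P).round(4))
np.save("p.npy",p)
E
python3 fit2.py
```

```text
[ 0.4764 -0.0117  0.1042  0.0243  0.0185 -0.6655]
[[-0.2, -0.5], [0.0, -1.1], [0.1, -0.2], [-0.3, 0.3], [0.5, -1.3], [0.7, -1.6], [-0.1, -2.0], [-0.1, 1.2], [0.2, 0.3], [0.2, -0.3], [-0.2, 0.7], [0.3, -0.1], [-0.1, 0.5], [-1.1, -0.2], [0.4, -0.9], [0.6, 0.3], [-1.9, -0.4], [0.2, 0.3]]
b1 [[0.5048 0.0817 0.202 ]]
b2 [[ 0.5162 -0.0277  0.202 ]]
b3 [[ 0.5277 -0.1371  0.202 ]]
K [[0.5111 0.2911 0.218 ]]
K0 [[0.5207 0.199  0.25  ]]
```

```bash
cat >> h.py <<'E'
def ray(m,u,v,z):
    T=m["camera_from_world"]; d=T[:3,:3].T@np.array([(u-m["cx"])/m["fx"],-(v-m["cy"])/m["fy"],-1]); c=-T[:3,:3].T@T[:3,3]
    return c+d*(z-c[2])/d[2]
E
python3 - <<'E'
from h import *
mt=camera_model("top"); mw=camera_model("wrist")
for z in(.15,.2,.25): print(z,ray(mw,478,145,z),ray(mt,155,240,z))
p=np.load("p.npy")
goto(rack2w(p,[.066,.345,.300])[0],rackR(p[2]))
E
```

```text
0.15 [0.39866003 0.44083923 0.15      ] [0.39618711 0.47301802 0.15      ]
0.2 [0.39499396 0.41507548 0.2       ] [0.39521906 0.45306186 0.2       ]
0.25 [0.39132789 0.38931173 0.25      ] [0.394251  0.4331057 0.25     ]
pos [0.4452 0.2349 0.421 ] F [0.95 0.26 0.01] t 1.7 delta [0.0712 0.1209 0.0967] [-0.0003 -0.0033 -0.0013]
```

play_rows(
  deltas=[
    [0.03,0.0,0.04,0,0,0],
    [0.06,0.03,0.075,0,0,0],
    [0.071,0.08,0.089,0,-0.003,0],
    [0.071,0.12,0.089,0,-0.003,0],
    [0.071,0.16,0.089,0,-0.003,0],
    [0.071,0.19,0.089,0,-0.003,0],
    [0.071,0.21,0.089,0,-0.003,0],
    [0.071,0.21,0.089,0,-0.003,0],
    [0.071,0.21,0.089,0,-0.003,0],
  ],
)

```text
t: 2.6
tcp_pos: [0.5072, 0.3312, 0.2118]
tool_rot: [-0.706, -0.037, 0.037, 0.706]
force: [0.5, 0.4, 0.3]
finger_gap: 0.001
```

```bash
python3 - <<'E'
from h import *
p=np.load("p.npy")
goto(rack2w(p,[.066,.2335,.243])[0],rackR(p[2]))
cv2.imwrite("pics/w2.png",snapshot("wrist")[:,:,::-1])
E
```

```text
pos [0.5072 0.3312 0.2118] F [0.54 0.43 0.27] t 2.6 delta [-0.0004 -0.0313 -0.1044] [-0.0002  0.0011  0.0001]
```

View pics/w2.png

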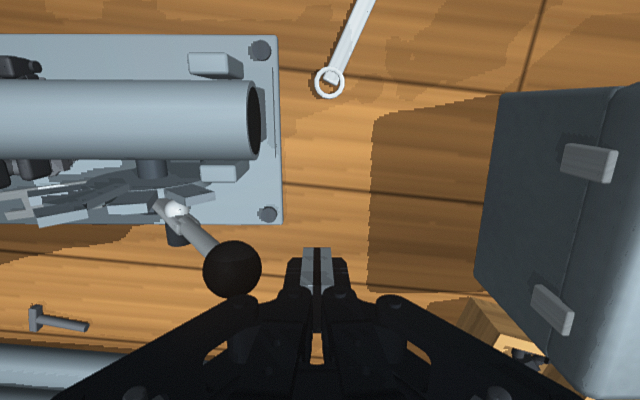

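play_rows(
  deltas=[
    [0,-0.004,-0.015,0,0,0],
    [0,-0.01,-0.03,0,0,0],
    [0,-0.015,-0.045,0,0,0],
    [0,-0.02,-0.06,0,0,0],
    [0,-0.024,-0.07,0,0,0],
    [0,-0.027,-0.08,0,0,0],
    [0,-0.029,-0.09,0,0,0],
    [0,-0.031,-0.097,0,0,0],
    [0,-0.031,-0.104,0,0,0],
    [0,-0.031,-0.104,0,0,0],
  ],
)

```text
t: 3.65
tcp_pos: [0.5201, 0.2255, 0.2462]
tool_rot: [-0.706, -0.039, 0.034, 0.706]
force: [-0.2, 1.0, -0.7]
finger_gap: 0.0
```

```bash
python3 - <<'E'
from h import *
p=np.load("p.npy")
goto(rack2w(p,[.066,.2335,.243])[0],rackR(p[2]))
m=camera_model("wrist");cv2.imwrite("pics/w3.png",snapshot("wrist")[:,:,::-1])
for th in(0,-.05,-.1,-.15): print(th,proj(m,rack2w(p,[.066,.205-.15*np.sin(th),.1+.15*np.cos(th)])))
E
```

```text
pos [0.5201 0.2255 0.2462] F [-0.23  0.96 -0.73] t 3.65 delta [-0.0022  0.0032  0.0021] [-0.0002 -0.0019  0.0072]
0 [[261.39317343 263.62307341]]
-0.05 [[276.73700753 263.42823412]]
-0.1 [[292.06634746 262.86033056]]
-0.15 [[307.23879987 261.92839336]]
```

View pics/w3.png

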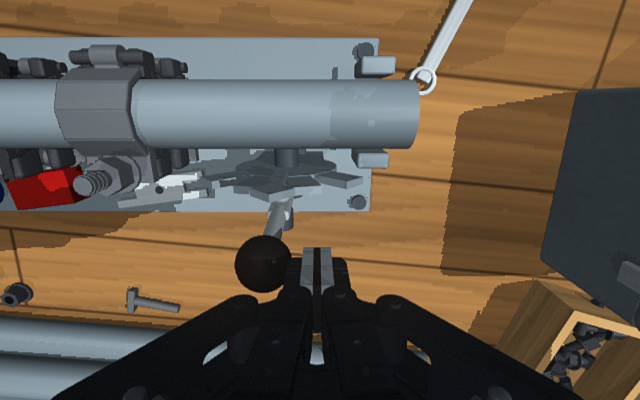

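play_rows(
  deltas=[
    [0,0,0.015,0,0,0],
    [0,0,0.03,0,0,0],
    [0,-0.03,0.03,0,0,0],
    [0,-0.06,0.03,0,0,0],
    [0,-0.08,0.03,0,0,0],
    [0,-0.08,0.03,0,0,0],
  ],
)

```text
t: 4.3
tcp_pos: [0.5168, 0.2583, 0.3249]
tool_rot: [-0.706, -0.039, 0.035, 0.707]
force: [-0.3, -0.1, 0.4]
finger_gap: 0.0
```

```bash
python3 - <<'E'
from h import *
p=np.load("p.npy")
s=sense(); print(s["force"],s["tcp_pos"])
m=camera_model("wrist");cv2.imwrite("pics/w4.png",snapshot("wrist")[:,:,::-1])
for th in(0,-.05,-.1): print(th,proj(m,rack2w(p,[.066,.205-.15*np.sin(th),.1+.15*np.cos(th)])))
a=snapshot("scene")[160:285,200:420,::-1]; cv2.imwrite("pics/s4.png",cv2.resize(a,None,fx=3.6,fy=3.6,interpolation=cv2.INTER_CUBIC))
E
```

```text
[-0.34263971 -0.07888574  0.41280471] [0.51682893 0.25832233 0.32490743]
0 [[233.94151439 210.13466636]]
-0.05 [[244.31522522 210.06354728]]
-0.1 [[254.74248636 209.82326907]]
```

View pics/w4.png

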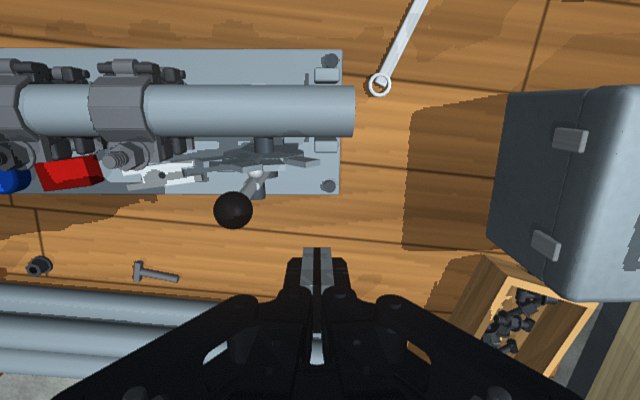

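View pics/s4.png

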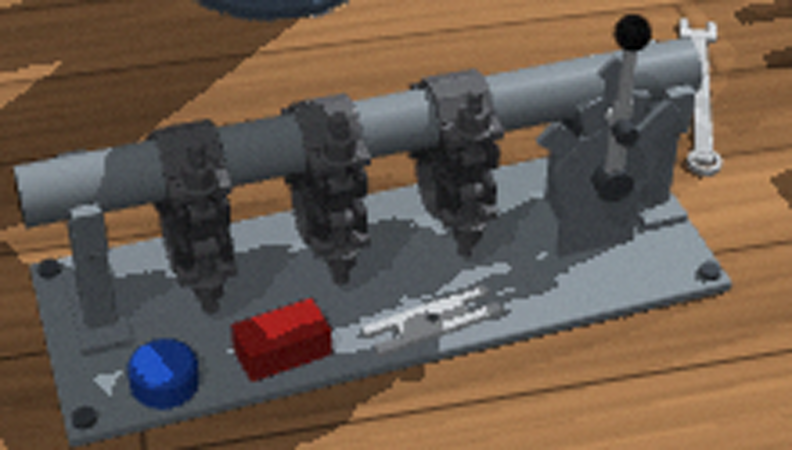

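```bash
python3 - <<'E'
from h import *
p=np.load("p.npy")
goto(rack2w(p,[.004,.09,.22])[0],rackR(p[2]))
m=camera_model("wrist"); print(proj(m,rack2w(p,[.038,.09,.202])))
a=cv2.imread("pics/w4.png")[130:190,80:180];cv2.imwrite("pics/w4z.png",cv2.resize(a,None,fx=6,fy=6,interpolation=cv2.INTER_CUBIC))
E
```

```text
pos [0.5149 0.2573 0.3215] F [-0.02 -0.09 -0.3 ] t 4.4 delta [-0.0622  0.1016 -0.1735] [-0.      0.0001 -0.0011]
[[108.81267335 164.06864938]]
```

View pics/w4z.png

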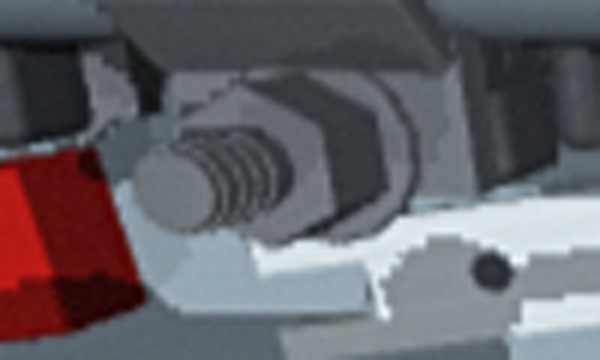

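play_rows(
  deltas=[
    [-0.03,0,-0.03,0,0,0],
    [-0.05,0,-0.07,0,0,0],
    [-0.062,0,-0.115,0,0,0],
    [-0.062,0.02,-0.155,0,0,0],
    [-0.062,0.05,-0.173,0,0,0],
    [-0.062,0.08,-0.173,0,0,0],
    [-0.062,0.1,-0.173,0,0,0],
    [-0.062,0.1,-0.173,0,0,0],
    [-0.062,0.1,-0.173,0,0,0],
  ],
)

```text
t: 5.3
tcp_pos: [0.4709, 0.0782, 0.2214]
tool_rot: [-0.706, -0.036, 0.038, 0.706]
force: [-0.1, 0.1, 1.0]
finger_gap: 0.001
```

```bash
python3 - <<'E'
from h import *
p=np.load("p.npy")
goto(rack2w(p,[.004,.09,.191])[0],rackR(p[2]))
m=camera_model("wrist");cv2.imwrite("pics/w5.png",snapshot("wrist")[:,:,::-1])
print(proj(m,rack2w(p,[.038,.09,.202])), proj(m,[sense()["tcp_pos"]]))
E
```

```text
pos [0.4709 0.0782 0.2214] F [-0.14  0.14  0.96] t 5.3 delta [ 0.0002  0.0304 -0.0001] [-0.0006 -0.0007 -0.003 ]
[[315.44292125 299.47074199]] [[315.1457686  266.14415073]]
```

View pics/w5.png

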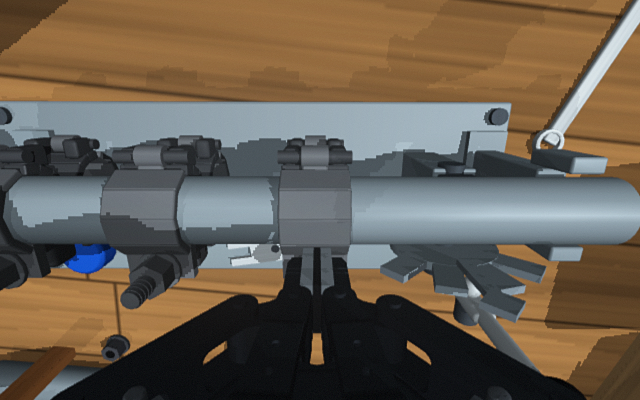

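play_rows(
  deltas=[
    [0,0.015,0,0,0,0],
    [0,0.03,0,0,0,0],
    [0,0.03,0,0,0,0],
    [0.005,0.03,0,0,0,0],
    [0.01,0.03,0,0,0,0],
    [0.012,0.03,0,0,0,0],
    [0.012,0.03,0,0,0,0],
  ],
)

```text
t: 6.05
tcp_pos: [0.4846, 0.0792, 0.193]
tool_rot: [0.706, 0.037, -0.036, -0.706]
force: [0.1, 0.2, 0.8]
finger_gap: -0.0
```

play_rows(
  deltas=[
    [0.002,0,0,0,0,0],
    [0.004,0,0,0,0,0],
    [0.004,0,0,0,0,0],
  ],
)

```text
t: 6.35
tcp_pos: [0.4879, 0.0795, 0.1924]
tool_rot: [0.706, 0.037, -0.036, -0.706]
force: [-0.6, 0.4, -0.7]
finger_gap: -0.002
```

play_rows(
  deltas=[
    [0.002,0,0,0,0,0],
    [0.003,0,0,0,0,0],
    [0.003,0,0,0,0,0],
  ],
)

```text
t: 6.65
tcp_pos: [0.4906, 0.0799, 0.1923]
tool_rot: [-0.706, -0.036, 0.036, 0.706]
force: [0.5, -0.4, -0.2]
finger_gap: 0.001
```

play_rows(
  deltas=[
    [0.002,0,0,0,0,0],
    [0.003,0,0,0,0,0],
    [0.003,0,0,0,0,0],
  ],
)

```text
t: 6.95
tcp_pos: [0.4937, 0.0802, 0.1923]
tool_rot: [0.706, 0.037, -0.036, -0.706]
force: [-0.1, 0.2, -0.2]
finger_gap: -0.001
```

```bash
cat > look.py <<'E'
from h import *
import sys
n=sys.argv[1]
s=sense(); print(s["force"].round(2),s["tcp_pos"].round(4),s["t"])
m=camera_model("wrist");w=snapshot("wrist")[:,:,::-1]; a=w[160:400,190:450]
cv2.imwrite(f"pics/w{n}.png",cv2.resize(a,None,fx=2.5,fy=2.5,interpolation=cv2.INTER_CUBIC))
a=snapshot("scene")[160:260,230:390,::-1]; cv2.imwrite(f"pics/s{n}.png",cv2.resize(a,None,fx=5,fy=5,interpolation=cv2.INTER_CUBIC))
E
python3 look.py 6
```

```text
[-0.11  0.19 -0.17] [0.4937 0.0802 0.1923] 6.95
```

View pics/w6.png

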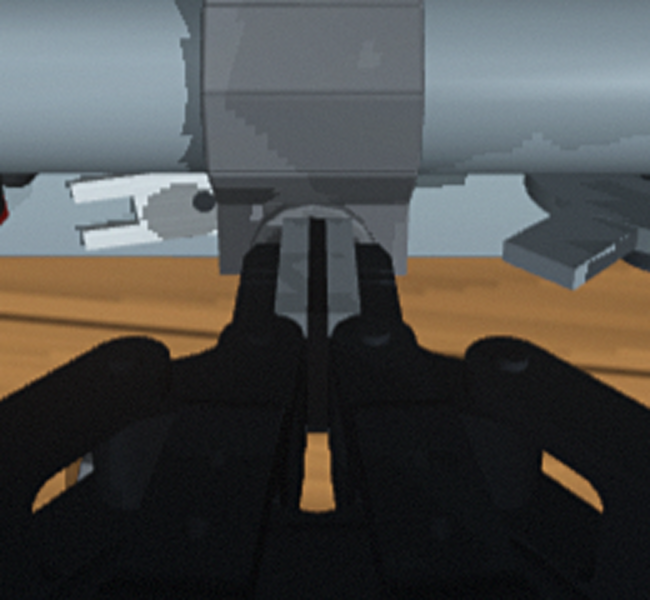

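View pics/s6.png

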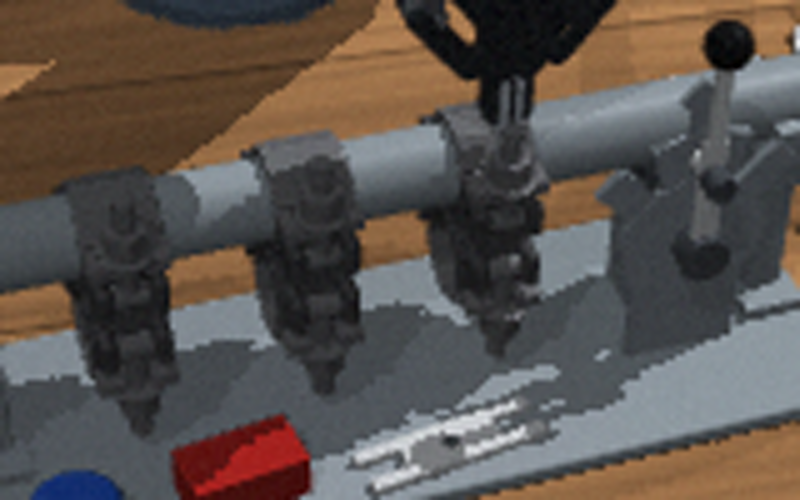

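play_rows(
  deltas=[
    [0.002,0,0,0,0,0],
    [0.002,0,0,0,0,0],
  ],
)

```text
t: 7.25
tcp_pos: [0.4958, 0.0804, 0.1923]
tool_rot: [0.706, 0.037, -0.036, -0.706]
force: [-0.3, -1.0, -0.8]
finger_gap: 0.0
```

play_rows(
  deltas=[
    [0.002,0,0,0,0,0],
    [0.002,0,0,0,0,0],
  ],
)

```text
t: 7.45
tcp_pos: [0.4978, 0.0806, 0.1924]
tool_rot: [0.706, 0.037, -0.036, -0.706]
force: [0.3, 0.1, -0.1]
finger_gap: 0.0
```

play_rows(
  deltas=[
    [0.002,0,0,0,0,0],
    [0.002,0,0,0,0,0],
  ],
)

```text
t: 7.65
tcp_pos: [0.4998, 0.0808, 0.1923]
tool_rot: [0.706, 0.037, -0.036, -0.706]
force: [-0.3, -0.6, -0.2]
finger_gap: 0.003
```

```bash
python3 look.py 7
```

```text
[-0.29 -0.57 -0.17] [0.4998 0.0808 0.1923] 7.65
```

View pics/s7.png

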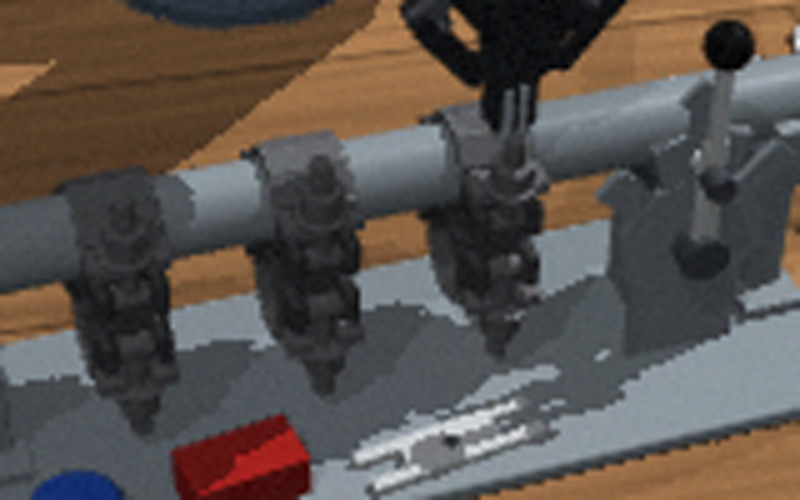

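```bash
python3 - <<'E'
import cv2,numpy as np
o=cv2.imread("pics/scene0.png")[160:260,230:390]; o=cv2.resize(o,None,fx=5,fy=5,interpolation=cv2.INTER_CUBIC)
L=[cv2.resize(x[80:260,400:580],None,fx=1.45,fy=1.45) for x in (o,cv2.imread("pics/s6.png"),cv2.imread("pics/s7.png"))]
cv2.imwrite("pics/c7.png",np.hstack(L))
E
```

```text
(no output)
```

View pics/c7.png

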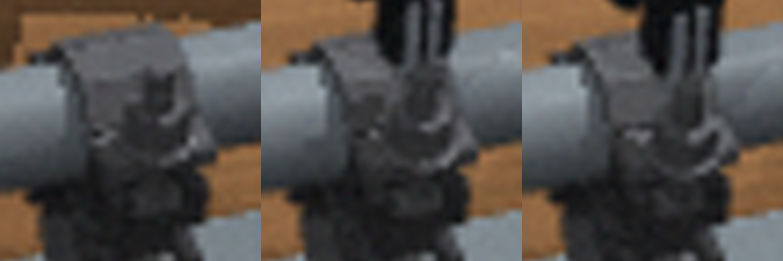

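play_rows(
  deltas=[
    [-0.015,0,0,0,0,0],
    [-0.03,-0.01,0,0,0,0],
    [-0.03,-0.02,-0.04,0,0,0],
    [-0.03,-0.02,-0.08,0,0,0],
    [-0.03,-0.02,-0.11,0,0,0],
    [-0.03,-0.015,-0.11,0,0,0],
    [-0.03,0,-0.11,0,0,0],
    [-0.03,0,-0.11,0,0,0],
  ],
)

```text
t: 8.55
tcp_pos: [0.4794, -0.031, 0.1909]
tool_rot: [-0.706, -0.035, 0.038, 0.707]
force: [-0.5, -0.9, 0.0]
finger_gap: -0.0
```

```bash
python3 look.py 8; python3 - <<'E'
from h import *
p=np.load("p.npy"); goto(rack2w(p,[.004,-.02,.191])[0],rackR(p[2]))
E
```

```text
[-0.53 -0.87  0.  ] [ 0.4794 -0.031   0.1909] 8.55
pos [ 0.4805 -0.031   0.1921] F [0.72 0.31 0.28] t 8.65 delta [ 0.0019  0.0011 -0.0004] [-0.0007 -0.0004 -0.0012]
```

View pics/s8.png

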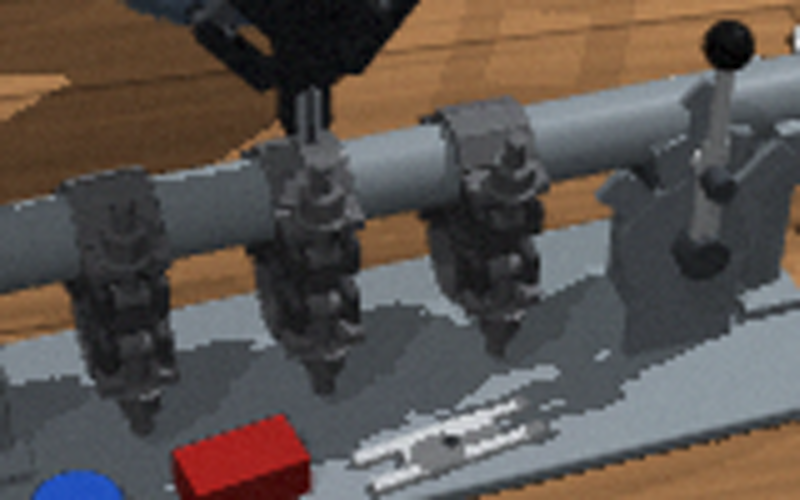

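play_rows(
  deltas=[
    [0.01,0,0,0,0,0],
    [0.014,0,0,0,0,0],
    [0.016,0,0,0,0,0],
    [0.018,0,0,0,0,0],
    [0.018,0,0,0,0,0],
  ],
)

```text
t: 9.15
tcp_pos: [0.4992, -0.0297, 0.1924]
tool_rot: [0.706, 0.037, -0.036, -0.706]
force: [-0.3, -0.2, 0.3]
finger_gap: 0.003
```

play_rows(
  deltas=[
    [0.002,0,0,0,0,0],
    [0.002,0,0,0,0,0],
  ],
)

```text
t: 9.35
tcp_pos: [0.5006, -0.0296, 0.1922]
tool_rot: [-0.706, -0.036, 0.037, 0.706]
force: [-0.0, 0.6, 0.2]
finger_gap: -0.001
```

play_rows(
  deltas=[
    [0.002,0,0,0,0,0],
    [0.002,0,0,0,0,0],
  ],
)

```text
t: 9.55
tcp_pos: [0.5008, -0.0294, 0.1921]
tool_rot: [-0.706, -0.035, 0.038, 0.706]
force: [-4.3, -1.5, 3.0]
finger_gap: -0.001
```

play_rows(
  deltas=[
    [-0.012,0,0,0,0,0],
    [-0.022,-0.01,0,0,0,0],
    [-0.022,-0.02,-0.04,0,0,0],
    [-0.022,-0.02,-0.08,0,0,0],
    [-0.022,-0.02,-0.11,0,0,0],
    [-0.022,-0.015,-0.11,0,0,0],
    [-0.022,0,-0.11,0,0,0],
    [-0.022,0,-0.11,0,0,0],
    [-0.012,0,-0.11,0,0,0],
    [-0.006,0,-0.11,0,0,0],
    [-0.004,0,-0.11,0,0,0],
    [-0.004,0,-0.11,0,0,0],
  ],
)

```text
t: 10.75
tcp_pos: [0.511, -0.139, 0.1927]
tool_rot: [0.706, 0.037, -0.037, -0.706]
force: [-0.3, 1.3, -0.8]
finger_gap: 0.0
```

play_rows(
  deltas=[
    [0.002,0,0,0,0,0],
    [0.002,0,0,0,0,0],
  ],
)

```text
t: 10.95
tcp_pos: [0.5118, -0.1388, 0.1923]
tool_rot: [-0.706, -0.036, 0.037, 0.706]
force: [0.0, 0.3, 1.6]
finger_gap: 0.001
```

play_rows(
  deltas=[
    [0.002,0,0,0,0,0],
    [0.002,0,0,0,0,0],
  ],
)

```text
t: 11.15
tcp_pos: [0.512, -0.1387, 0.1921]
tool_rot: [-0.706, -0.035, 0.039, 0.706]
force: [-4.8, -0.7, 2.8]
finger_gap: 0.001
```

play_rows(
  deltas=[
    [-0.02,-0.01,0,0,0,0],
    [-0.026,-0.025,0.03,0,0,0],
    [-0.026,-0.025,0.07,0,0,0],
    [-0.026,-0.025,0.12,0,0,0],
    [-0.026,-0.025,0.17,0,0,0],
    [-0.026,-0.025,0.21,0,0,0],
    [-0.026,-0.015,0.219,0,0,0],
    [-0.026,0,0.219,0,0,0],
    [-0.022,0.001,0.219,0,0,0],
    [-0.01,0.001,0.219,0,0,0],
    [0.005,0.001,0.219,0,0,0],
    [0.02,0.001,0.219,0,0,0],
  ],
)

```text
t: 12.35
tcp_pos: [0.5139, 0.0802, 0.1919]
tool_rot: [0.706, 0.037, -0.035, -0.706]
force: [-0.0, 0.1, -0.5]
finger_gap: 0.002
```

play_rows(
  deltas=[
    [0.012,0,0,0,0,0],
    [0.02,0,0,0,0,0],
    [0.02,0,0,0,0,0],
  ],
)

```text
t: 12.65
tcp_pos: [0.5332, 0.0827, 0.1915]
tool_rot: [0.706, 0.037, -0.036, -0.706]
force: [-1.2, -0.5, 0.3]
finger_gap: 0.001
```

```bash
python3 look.py 9
```

```text
[-1.25 -0.51  0.32] [0.5332 0.0827 0.1915] 12.65
```

View pics/s9.png

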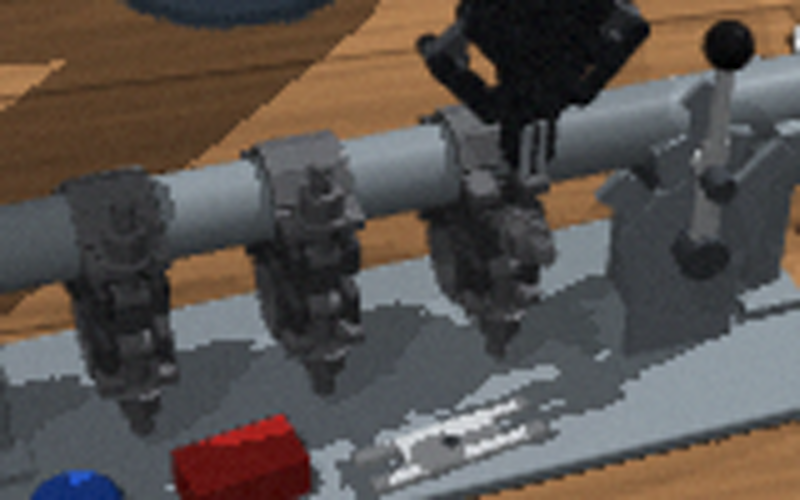

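play_rows(
  deltas=[
    [-0.035,-0.01,0,0,0,0],
    [-0.06,-0.02,-0.02,0,0,0],
    [-0.065,-0.02,-0.06,0,0,0],
    [-0.065,-0.02,-0.1,0,0,0],
    [-0.065,-0.01,-0.109,0,0,0],
    [-0.065,0,-0.109,0,0,0],
    [-0.055,0,-0.109,0,0,0],
    [-0.046,0,-0.109,0,0,0],
    [-0.042,0,-0.109,0,0,0],
    [-0.041,0,-0.109,0,0,0],
    [-0.041,0,-0.109,0,0,0],
  ],
)

```text
t: 13.85
tcp_pos: [0.5007, -0.0286, 0.1911]
tool_rot: [-0.706, -0.036, 0.038, 0.706]
force: [-4.1, -0.9, 1.1]
finger_gap: -0.001
```

play_rows(
  deltas=[
    [-0.012,0,0,0,0,0],
    [-0.022,-0.01,0,0,0,0],
    [-0.022,-0.02,-0.04,0,0,0],
    [-0.022,-0.02,-0.08,0,0,0],
    [-0.022,-0.02,-0.11,0,0,0],
    [-0.022,-0.015,-0.11,0,0,0],
    [-0.022,0,-0.11,0,0,0],
    [-0.022,0,-0.11,0,0,0],
    [-0.012,0,-0.11,0,0,0],
    [-0.004,0,-0.11,0,0,0],
    [0,0,-0.11,0,0,0],
    [0,0,-0.11,0,0,0],
  ],
)

```text
t: 15.05
tcp_pos: [0.512, -0.1387, 0.1918]
tool_rot: [0.706, 0.036, -0.039, -0.706]
force: [-5.3, -1.7, 3.4]
finger_gap: 0.002
```

play_rows(
  deltas=[
    [-0.02,-0.01,0,0,0,0],
    [-0.03,-0.05,0,0,0,0],
    [-0.03,-0.09,0.04,0,0,0],
    [-0.03,-0.09,0.09,0,0,0],
    [-0.03,-0.09,0.14,0,0,0],
    [-0.03,-0.09,0.19,0,0,0],
    [-0.01,-0.09,0.22,0,0,0],
    [0.015,-0.09,0.22,0,0,0],
    [0.015,-0.09,0.22,0,0,0],
    [0.015,-0.09,0.22,0,0,0],
  ],
  gripper=0.072,
)

```text
t: 16.05
tcp_pos: [0.5056, 0.0821, 0.2815]
tool_rot: [0.706, 0.037, -0.037, -0.706]
force: [-0.1, 0.9, -0.3]
finger_gap: 0.843
```

```bash
python3 - <<'E'
from h import *
p=np.load("p.npy")
goto(rack2w(p,[.036,.09,.142])[0],rackR(p[2])); print(sense()["finger_gap"])
m=camera_model("wrist");cv2.imwrite("pics/w10.png",snapshot("wrist")[:,:,::-1])
print(proj(m,rack2w(p,[[.038,.067,.162],[.038,.113,.162],[.038,.09,.162]])).round(0))
a=snapshot("scene")[160:260,230:390,::-1]; cv2.imwrite(f"pics/s10.png",cv2.resize(a,None,fx=5,fy=5,interpolation=cv2.INTER_CUBIC))
E
```

```text
pos [0.5056 0.0821 0.2815] F [-0.06  0.86 -0.26] t 16.05 delta [-0.0029  0.1395 -0.0002] [0.0001 0.0004 0.    ]
0.8428743592757003
[[289. 196.]
 [342. 196.]
 [316. 196.]]
```

View pics/w10.png

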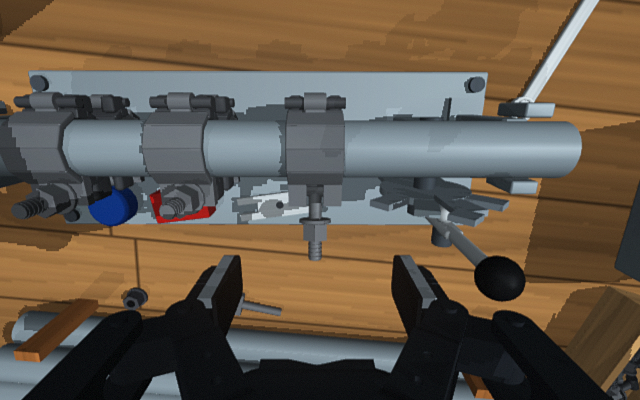

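View pics/s10.png

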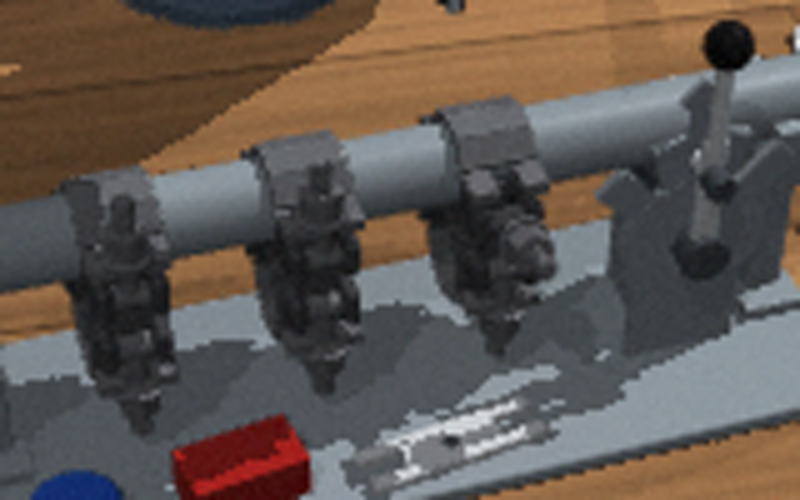

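play_rows(
  deltas=[
    [-0.003,0.03,0,0,0,0],
    [-0.003,0.06,0,0,0,0],
    [-0.003,0.085,0,0,0,0],
    [-0.003,0.1,0,0,0,0],
    [-0.003,0.1,0,0,0,0],
    [-0.003,0.1,0,0,0,0],
  ],
  gripper=0.062,
)

```text
t: 16.75
tcp_pos: [0.5023, 0.0806, 0.1817]
tool_rot: [-0.706, -0.036, 0.036, 0.706]
force: [0.4, -0.6, 0.3]
finger_gap: 0.726
```

```bash
python3 - <<'E'
from h import *
p=np.load("p.npy")
goto(rack2w(p,[.036,.09,.142])[0],rackR(p[2])); print(sense()["finger_gap"])
m=camera_model("wrist");cv2.imwrite("pics/w11.png",snapshot("wrist")[:,:,::-1])
E
```

```text
pos [0.5023 0.0806 0.1817] F [ 0.37 -0.64  0.34] t 16.75 delta [0.0006 0.0397 0.0009] [-0.     -0.0021 -0.0002]
0.7256735115984414
```

View pics/w11.png

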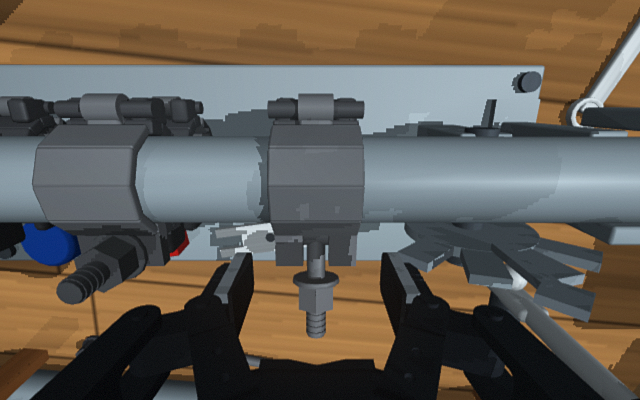

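play_rows(
  deltas=[
    [0,0.012,0.001,0,0,0],
    [0,0.024,0.001,0,0,0],
    [0,0.034,0.001,0,0,0],
    [0,0.039,0.001,0,0,0],
    [0,0.039,0.001,0,0,0],
  ],
)

```text
t: 17.3
tcp_pos: [0.5017, 0.0822, 0.1412]
tool_rot: [-0.706, -0.036, 0.037, 0.706]
force: [0.1, 0.5, -0.2]
finger_gap: 0.73
```

```bash
python3 - <<'E'
from h import *
p=np.load("p.npy")
goto(rack2w(p,[.036,.09,.142])[0],rackR(p[2])); print(sense()["finger_gap"])
m=camera_model("wrist");cv2.imwrite("pics/w12.png",snapshot("wrist")[:,:,::-1])
E
```

```text
pos [0.5017 0.0822 0.1412] F [ 0.11  0.53 -0.23] t 17.3 delta [ 0.001  -0.0008 -0.0007] [-0.0003 -0.001  -0.0022]
0.729541380573582
```

View pics/w12.png

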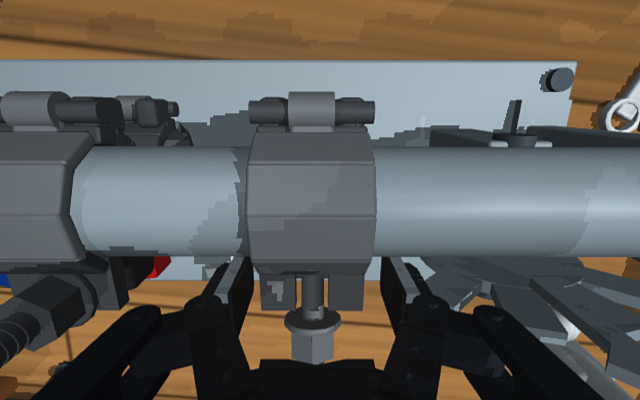

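play_rows(
  deltas=[
    [0,0,0,0,0,0],
    [0,0,0,0,0,0],
    [0,0,0,0,0,0],
    [0,0,0,0,0,0],
    [0,0,0,0,0,0],
  ],
  gripper=0.03,
  force=40,
)

```text
t: 17.85
tcp_pos: [0.5028, 0.0802, 0.1431]
tool_rot: [0.707, 0.037, -0.036, -0.705]
force: [-1.2, -7.0, 2.3]
finger_gap: 0.529
```

play_rows(
  deltas=[
    [0,-0.004,-0.001,0,0,-0.05],
    [0,-0.007,-0.0015,0,0,-0.1],
    [0,-0.011,-0.0015,0,0,-0.15],
    [0,-0.015,-0.0015,0,0,-0.2],
    [-0.001,-0.022,-0.0015,0,0,-0.3],
    [-0.001,-0.022,-0.0015,0,0,-0.3],
  ],
)

```text
t: 18.45
tcp_pos: [0.5015, 0.0799, 0.1656]
tool_rot: [-0.693, -0.143, -0.071, 0.703]
force: [0.1, -2.6, -1.5]
finger_gap: 0.53
```

```bash
python3 look.py 13; python3 - <<'E'
from h import *
s=sense(); print(s["q"].round(3), (R.from_euler("z",-np.load("p.npy")[2])*R.from_quat(s["tool_rot"])).as_matrix().round(3))
E
```

```text
[ 0.12 -2.58 -1.46] [0.5015 0.0799 0.1656] 18.45
[-0.097  0.4    2.009  0.136  0.443 -1.885] [[ 0.956  0.295  0.001]
 [-0.001 -0.001  1.   ]
 [ 0.295 -0.956 -0.001]]
```

View pics/s13.png

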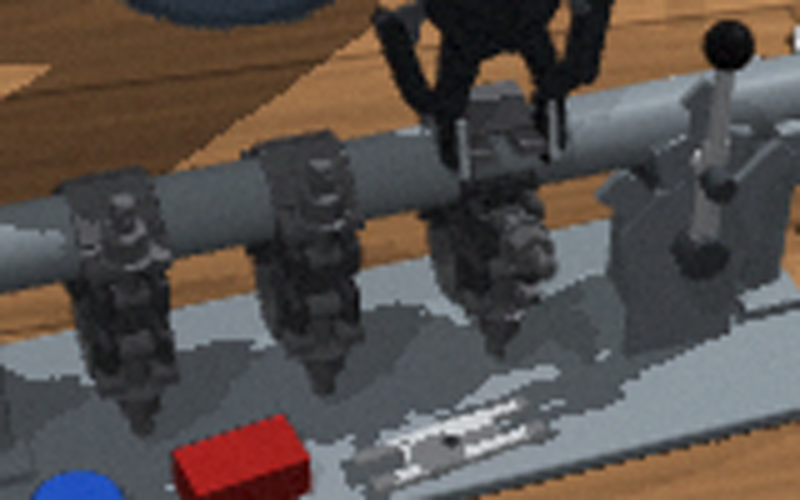

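View pics/w13.png

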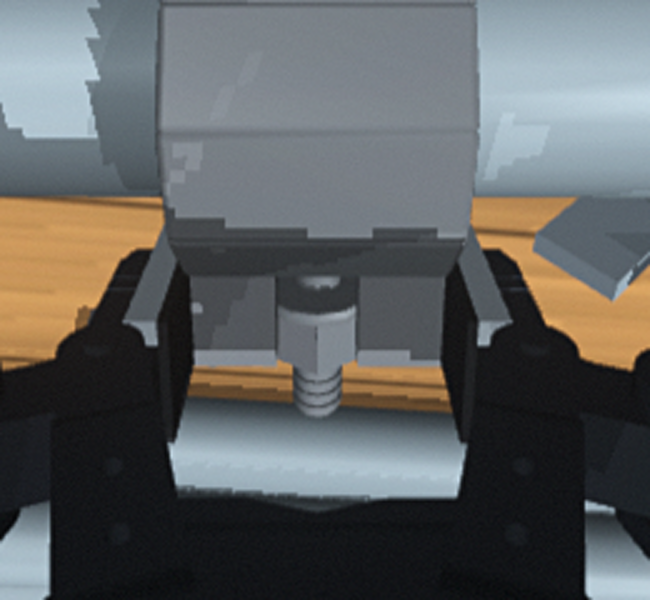

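play_rows(
  deltas=[
    [-0.001,-0.007,0,0,0,-0.02],
    [-0.003,-0.015,0,0,0,-0.035],
    [-0.0055,-0.022,0,0,0,-0.05],
    [-0.008,-0.029,0,0,0,-0.07],
    [-0.008,-0.029,0,0,0,-0.07],
  ],
)

```text
t: 19.05
tcp_pos: [0.4843, 0.0784, 0.1895]
tool_rot: [-0.688, -0.166, -0.093, 0.701]
force: [0.4, -6.9, -6.5]
finger_gap: 0.529
```

```bash
python3 look.py 14; python3 - <<'E'
from h import *
s=sense(); print(s["q"].round(3),s["finger_gap"])
E
```

```text
[ 0.38 -6.92 -6.52] [0.4843 0.0784 0.1895] 19.05
[-0.117  0.324  2.075  0.206  0.391 -1.968] 0.5274282855359594
```

View pics/s14.png

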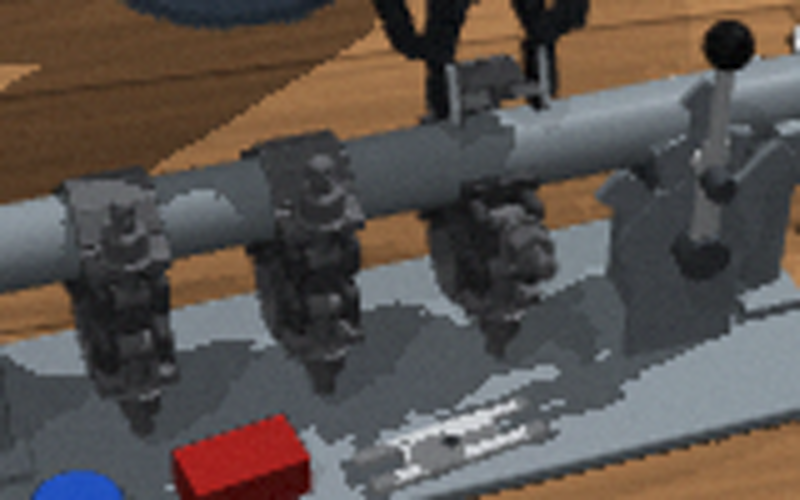

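View pics/w14.png

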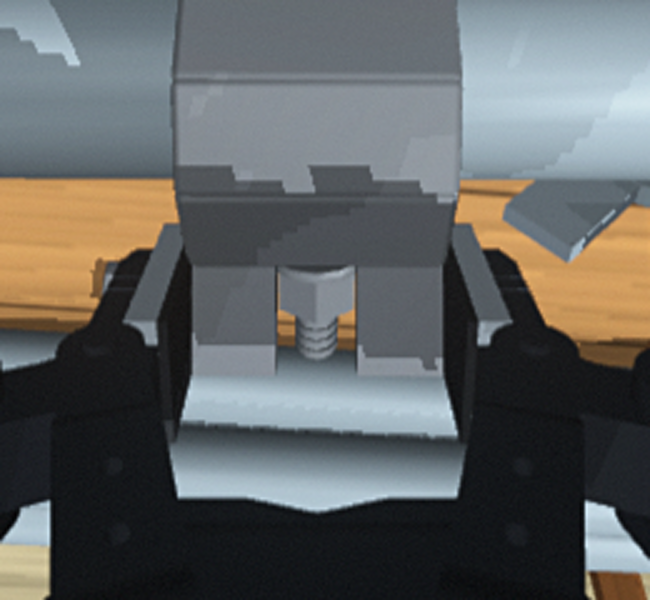

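play_rows(
  deltas=[
    [-0.0025,-0.005,-0.0005,0,0,-0.02],
    [-0.005,-0.01,-0.001,0,0,-0.04],
    [-0.008,-0.0145,-0.0015,0,0,-0.06],
    [-0.0115,-0.019,-0.002,0,0,-0.075],
    [-0.0115,-0.019,-0.002,0,0,-0.075],
    [-0.0115,-0.019,-0.002,0,0,-0.075],
  ],
)

```text
t: 19.75
tcp_pos: [0.4664, 0.0763, 0.2022]
tool_rot: [-0.68, -0.19, -0.118, 0.698]
force: [-0.9, 5.0, -5.6]
finger_gap: 0.529
```

```bash
python3 look.py 15; python3 - <<'E'
from h import *
p=np.load("p.npy"); s=sense(); Rr=R.from_euler("z",-p[2])
t=Rr.apply(s["tcp_pos"]-[p[0],p[1],0]); M=(Rr*R.from_quat(s["tool_rot"])).as_matrix()
lug=t-.0155*M[:,1]; print(s["q"].round(3),s["finger_gap"],"lug",lug.round(4),"theta",np.arctan2(lug[2]-.15,lug[0]+.038)-np.arctan2(.008,.076))
E
```

```text
[-0.87  5.   -5.63] [0.4664 0.0763 0.2022] 19.75
[-0.145  0.27   2.155  0.363  0.308 -2.144] 0.5235663223771246 lug [-0.0073  0.0885  0.2162] theta 1.0313298409051455
```

View pics/s15.png

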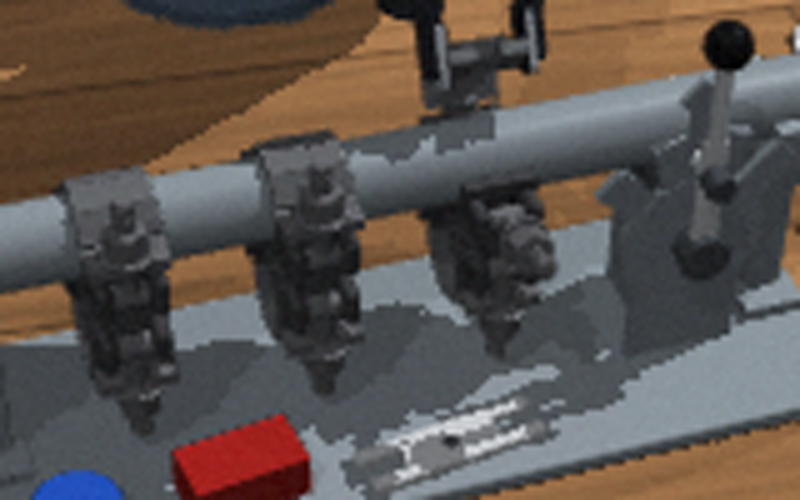

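View pics/w15.png

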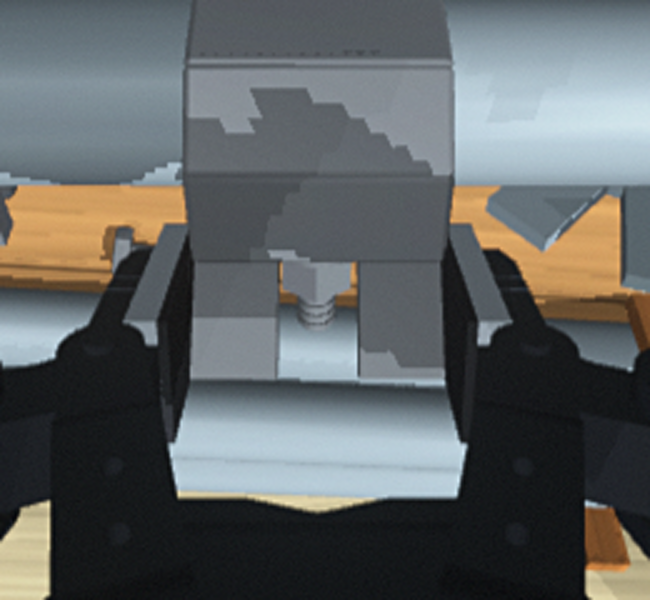

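play_rows(
  deltas=[
    [0,0,0,0,0,0],
    [0,0,0,0,0,0],
    [0,0,0,0,0,0],
    [0,0,0,0,0,0],
    [0,0,0,0,0,0],
  ],
)

```text
t: 20.35
tcp_pos: [0.4665, 0.0763, 0.2022]
tool_rot: [-0.68, -0.19, -0.118, 0.698]
force: [-0.4, 6.5, -6.3]
finger_gap: 0.524
```

```bash
python3 - <<'E'
from h import *
s=sense(); print(s["force"],s["finger_gap"],s["qd"].round(3),s["t"])
a=cv2.imread("pics/s15.png"); b=snapshot("scene")[160:260,230:390,::-1]; b=cv2.resize(b,None,fx=5,fy=5,interpolation=cv2.INTER_CUBIC)
print(np.abs(a.astype(int)-b).mean())
m=camera_model("scene"); p=np.load("p.npy"); print("lever knob px pred",(proj(m,rack2w(p,[.066,.205,.25]))-[229.5,159.5])*5)
print("lug corners pred",[((proj(m,rack2w(p,[-.038+.089*np.cos(t)-.008*np.sin(t),.09,.15+.089*np.sin(t)+.008*np.cos(t)]))-[229.5,159.5])*5).round(0).tolist() for t in (.7,.8,.9,1.,1.1)])
sign_off()
E
```

```text
[-0.38628726  6.45236436 -6.27795097] 0.5240759909585909 [-0.001 -0.001  0.001 -0.002 -0.    -0.001] 20.35
1.9118183333333334
lever knob px pred [[729.0584415   48.39274535]]
lug corners pred [[[503.0, 96.0]], [[500.0, 81.0]], [[496.0, 66.0]], [[491.0, 51.0]], [[487.0, 38.0]]]
the job is handed in; nothing more can be done
```

I handed the job in at about 20.4 s, with the station 1 flap gripped and held about 1.0 rad (57°) open. No verdict was reported, so the figures below are my own checks.

- **Lever:** I pushed it into the marked notch with shut fingers and let go. After I backed off, the knob showed at 0 rad. In the final scene view it appears at about (727,45), against (729,48) predicted for upright.
- **Taps:** I tapped stations 1, 2 and 3 in order. Stations 2 and 3 stopped the fingers at 4–5 N, so they are tight. The station 1 bolt gave way, so it is the loose one.
- **Weak point:** the force on the station 1 bolt's first tap stayed within the ±0.5 N sensor noise. I could not confirm from the reading that it passed 0.25 N. To cover this, I knocked that bolt out with a firmer push and then tapped 2 and 3 again, at 4.1 N and 5.3 N.
- **Flap:** the bolt dropped clear of the fork. I gripped the fork sides at 40 N, with the fingers stopping at about 45 mm on the 46 mm fork, and raised the flap. The arm was at rest and the opening steady. The angle of about 1.03 rad comes from the tool position and assumes no slip in the grip; the camera views agree with it.
- **Bystanders:** I saw nothing moved in the views I took, but I did not measure their positions again at the end.
- **Rack fit:** image positions disagreed with the fitted rack pose by up to about 2 pixels. By the later views and the contact points, the bolts stood about 2 mm nearer the robot than the fit. This did not affect the work.

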